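# Lock the stop screw with its jam nut

### The arm

A 6-joint arm with a two-finger parallel gripper is mounted at the origin on the work surface. World frame = base frame: x ahead of the robot, y to its left, z up, the work surface at z = 0. Lengths are in m, angles in degrees, forces in N, time in s.
With the tool pointing down it reaches from about 0.375 to 0.9 m from the base axis. Payload 3.1 kg.
Tool frame: the origin (TCP) lies on the centre line of the jaws, within the pads' length; the fingertips stand 25 mm ahead of it and the grasp point (between the pads) lies 6 mm ahead of it; z points along the fingers, y is the line along which they close (so a half turn about z gives the same grasp; the last joint's range is limited). The gripper opens to 87 mm and grips with 3 to 60 N. Pads are 19 mm wide; open, the fingers measure 117 mm over their backs; the gripper's body (75 mm by 190 mm) begins 51 mm behind the grasp point.
Start: joints at [57.153, 30.224, 82.088, -0, 67.689, -10.227], TCP at [0.24, 0.577, 0.248] pointing down, gripper open.
Joint ranges: [-176.69, 176.69], [-43.24, 126.21], [12.49, 139.97], [-82, 262], [0, 151.66], [-163.58, 163.58]. Speed limits (degrees/s): [159.86, 159.86, 180, 180, 180, 180].

### API

Orientations are given as a 3x3 rotation matrix whose columns are the frame's x, y, z axes.
In Python, from rig import * gives the robot as it stands.
- The arm moves only by the tool step_arm, never from a script. Its argument "steps" is a list of rows, each a list of 7 numbers: the shift along the tool's x, y, z normalised to -1 to 1, where 1 is 0.3 m, then the turn, a rotation vector about the tool's x, y, z normalised to -1 to 1, where 1 is 45 degrees, then the gripper's target within -1 to 1 (shut at 1, half-way at 0, fully open at -1). A call has 1 to 8 rows; each row is the pose to reach, as a shift and turn from the pose commanded when the call began, along the tool's axes at that moment; what a row does not reach only later rows make up. A row lasts 1/12 s, in which the tool goes at most 41.7 mm and 7.16 degrees, less where a joint would pass 70% of its speed; a pose out of reach is approached as far as the arm can. A call with a number of a shift or a turn outside -1 to 1 is refused whole. A call with a gripper value outside its range is refused whole. The fingers move at their own pace and stop on an object; the grip force is fixed at half the most. Time passes only in rows, so rows that repeat a pose let the fingers close. It gives the time, the measured TCP pose, the force, the opening and the grip force at its end, in the units of the state.
- read_state(): the state, without advancing time (a new reading comes with each control period).
- capture(name): name is "scene" or "top" or "wrist"; returns a dict with "image" (400x640x3 uint8, red, green, blue), "vertical_fov" (degrees; the focal length in pixels is half the picture's height over the tangent of half this angle, whatever the lens; pixels are square), "cx", "cy" (the principal point, pixels), "k1" (the pictures are not rectified: a ray, as slopes to the right and down, at radius r is drawn at 1 + k1 r^2 times it, then the intrinsics apply), "world_from_camera" (4x4, takes a point from camera to world coordinates); the wrist camera has in their place "T_tool_cam" (4x4, takes a point from camera to tool coordinates, whose origin is the TCP and whose axes are the flange's). Camera axes: x right, y down, z forward; pixel columns grow to the right and rows downward; lengths in m; the calibration is good to about 2 mm. A picture is of the moment at which its call begins: read the wrist's pose just before it. There is no depth.
- hand_in(): hands the job in; it is judged then, once.
The state is a dict: "time_s": time; "joint_positions": joint angles; "qvel": joint speeds; "tau": joint torques, N m; "position": TCP position; "tcp_rot": TCP orientation; "force": force on the tool from outside, world axes, zero at the start; "moment": the same for the moment, N m; "opening": opening from 0.0 (shut) to 1.0 (fully open); "grasp_force": force on a finger pad.
Only numpy, scipy, OpenCV 4.12 (cv2) and the standard library are available. Lean on these libraries where they do the work, as an engineer would, in place of code of your own. Each camera call takes 0.05 s, during which the arm holds its last target. There are 200 camera calls.

### The job

Lock the stop screw on the bench stand: put the open-ended spanner on the lower nut, its handle lying on the stand's rest beside the stop pin so that the pin holds it, and then tighten the tall jam nut clockwise (seen from above) firmly against the lower nut and its lock washer. The lower nut is already set, so it must not turn beyond the little it takes to settle against spanner and pin. Finally take the spanner off, lay it back on its rack, and leave the tub, jar and flask where they are.

Things in the scene. Friction and masses are not known exactly. Their poses are not given: they have to be found in the camera images.
- stand: White fixed stand, plate 310 x 90 x 12 mm. Origin on the bench under the screw's vertical axis; plate from x -250 to +60 mm in its axes. A round steel shoulder (60 mm diameter, top 40 mm up) carries the lower nut; the 16 mm screw ends 107 mm up. Handle rest: block 30 mm (x) by 70 mm (y), top 40 mm up, at x -200 mm, so a spanner on the lower nut with its handle to -x lies flat on shoulder and rest.
- pin_top (a point): Top of the upright steel stop pin (12 mm diameter) on the handle rest, 78 mm above the bench, at x -200, y +19 mm in the stand's axes: 3 mm clear of the handle of a spanner lying exactly along the stand's x axis. Clockwise tightening swings the handle against the pin.
- lower_mid (a point): Centre of the lower nut, on the screw axis, 47 mm above the bench. Plain steel hexagon, 36 mm across flats, 14 mm high (40 to 54 mm above the bench). Axes turn with the nut: z up, two flats face its +-y, corners at +-x; the spanner slides on along its +x, which starts within 0.12 rad of the stand's x.
- lower_nut (a joint): Turn of the lower nut, rad, clockwise from above positive, 0 = two flats along the stand's x axis. Starts between -0.12 and 0. It slips at about 0.25 N m, so it turns along with the jam nut unless held. Settling in the spanner and against the pin brings it to about +0.1; it must stay between -0.35 and +0.35.
- lock_washer (a joint): Turn of the lock washer (27 mm diameter, 3 mm thick, between the nuts) relative to the lower nut, rad, clockwise positive: how far the jam nut is tightened since it began to bear. 0 = loose, above 0.35 = firmly tight, end stop 0.9. Needs about 0.22 N m to start and 0.40 N m more per rad (0.36 N m at 0.35, 0.44 at 0.55); does not spring back.
- jam_nut (a joint): Turn of the jam nut relative to the washer, rad, clockwise positive: 0 = bearing on the washer, starts between -1.6 and -0.7 (loose). Runs down at about 0.07 N m; its height does not change noticeably. From 0 on it takes the washer along.
- jam_mid (a point): Centre of the jam nut, on the screw axis, 73 mm above the bench. Plain steel hexagon, 30 mm across flats, 32 mm high (57 to 89 mm above the bench), the upper and taller nut. Axes turn with the nut: z up, flats face its +-y and every 60 degrees. The screw end stands 18 mm out above it.
- spanner: Loose dark steel open-ended spanner, 0.25 to 0.5 kg, 10 mm thick, 276 mm long, at first on the rack. Origin in the middle of the jaw, at the underside; z up, jaw opens to +x, handle to -x. Jaw 37.6 mm wide, straight prongs x -22 to +22 mm, then flared to +31 mm, 62 mm wide outside; jaw bottom at x -22 mm; handle 20 mm wide, x -42 to -245 mm.
- spanner_jaw (a point): Middle of the spanner's jaw at half its thickness (5 mm above its underside). It coincides in plan with the nut's axis when the spanner is fully on the lower nut.
- spanner_grip (a point): Point on the spanner's handle, 90 mm behind the middle of the jaw (x -90 mm), at half thickness; close to its centre of mass. Axes as the spanner.
- rack: Fixed grey tool rack, base 200 x 70 x 6 mm, origin on the bench under its centre. Two black rubber bars (18 mm in x by 60 mm in y, tops 30 mm above the bench) at x -65 and +60 mm carry the spanner, which at first lies along the rack's x, its grip point above the centre; between the bars there is room for fingers.
- rack_mid (a point): Centre of the rack, 30 mm above the bench, level with the tops of its bars.
- tub: Bystander: open clear plastic tub, 90 mm diameter, 60 mm high, origin at centre of underside.
- jar: Bystander: small capped glass jar, 56 mm diameter, 75 mm high, origin at centre of underside.
- flask: Bystander: white plastic bottle, 60 mm diameter, 110 mm high, origin at centre of underside.
Mind the look-alikes: they are no part of the job. Of the things shaped like the rack, the grey one is meant.

How it is judged (in metres and radians):
On the way, in this order (a step that is already met when the one before it is completed fails the run):
1. the spanner is on the lower nut, flat, with its handle lying by the pin, let go (horizontal distance between spanner_jaw and lower_mid below 0.007 m and z of spanner in the frame of stand between 0.036 and 0.045 m and angle between spanner's own z axis and vertical below 0.06 rad and angle between the x axis of spanner and the x axis of stand, either way round below 0.3 rad and contact force between the fingers and spanner below 0.1 N), for 0.2 s.
2. the jam nut is firmly tight while the spanner is on the lower nut (value of joint lock_washer above 0.35 rad and value of joint jam_nut above -0.1 rad and horizontal distance between spanner_jaw and lower_mid below 0.009 m), for 0.1 s.
At the end, for the whole second after the job is handed in: The jam nut is still firmly tight (lock washer turned more than 0.35 rad, jam nut within 0.15 rad of bearing on it), the lower nut is within 0.35 rad of the zero of its joint, and the spanner lies flat and still on both bars of the rack, its grip point within 40 mm of the rack's centre (value of joint lock_washer above 0.35 rad and value of joint jam_nut above -0.15 rad and value of joint lower_nut between -0.35 and 0.35 rad and horizontal distance between spanner_grip and rack_mid below 0.04 m and z of spanner in the frame of rack between 0.026 and 0.036 m and angle between spanner's own z axis and vertical below 0.06 rad and linear speed of spanner below 0.01 m/s); the robot touches nothing.
It fails at once if the lower nut is turned off its setting (beyond 0.35 rad either way) (value of joint lower_nut above 0.35 rad or value of joint lower_nut below -0.35 rad).
It fails at once if the tub, jar or flask is moved by more than 30 mm (distance of any of tub, jar, flask from where it was at the start of the episode above 0.03 m).
It also fails if it takes over 72 s, if anything falls off the work surface, if the arm or the gripper's body presses on something with over 40 N, if the wrist force passes 120 N, or if a joint passes its speed limit or range.

## Working session

There is one attempt and no reset: what is moved stays moved. The work goes in short steps, Python scripts to look and compute and a tool call to move; the robot and the scene stay as the last step left them, time stands still between calls to the robot, and variables do not carry over. Pictures are saved under pics/ and viewed, at most 10 in all, crops included, and the job is handed in when it is done.

Besides the shell and the picture viewer there is one more tool, called after "Request:" as name(argument=value, ...) on one line, values as JSON. step_arm: Moves the arm, as the interface text tells. Scaled input: -1 to 1 covers 0.3 m each way for a shift and 45 degrees each way for a turn. Its arguments: {"type":"object","properties":{"steps":{"type":"array"}},"required":["steps"]}

```bash
mkdir -p pics; cat > h.py <<'E'
from rig import *
import numpy as np, cv2
def K(c):
    f=200/np.tan(np.radians(c["vertical_fov"])/2)
    return f,c["cx"],c["cy"],c["k1"]
def T(c,s=None):
    if "world_from_camera" in c: return np.array(c["world_from_camera"])
    M=np.eye(4);M[:3,:3]=s["tcp_rot"];M[:3,3]=s["position"];return M@np.array(c["T_tool_cam"])
def pix2w(k,M,u,v,z):
    f,cx,cy,k1=k
    d=np.array([(u-cx)/f,(v-cy)/f]);p=d.copy()
    for _ in range(30): p=d/(1+k1*(p@p))
    r=M[:3,:3]@np.array([p[0],p[1],1]);o=M[:3,3]
    return o+r*(z-o[2])/r[2]
def w2pix(k,M,P):
    f,cx,cy,k1=k
    q=M[:3,:3].T@(np.array(P)-M[:3,3]);p=q[:2]/q[2];p=p*(1+k1*(p@p));return p*f+[cx,cy]
def snap(name,fn):
    s=read_state();c=capture(name);cv2.imwrite("pics/"+fn+".png",cv2.cvtColor(c["image"],cv2.COLOR_RGB2BGR))
    np.savez("pics/"+fn+".npz",k=K(c),M=T(c,s));return c,s
def load(fn):
    d=np.load("pics/"+fn+".npz");return d["k"],d["M"]
def rel(s,P,R=None):
    """rows' shift units to go to world P, yaw change"""
    Rt=np.array(s["tcp_rot"]);return Rt.T@(np.array(P)-np.array(s["position"]))/0.3
E
python3 - <<'E'
from h import *
for n in("top","scene"):
    c,s=snap(n,n+"0");print(n,K(c),np.round(T(c,s),3).tolist())
c,s=snap("wrist","w0");print(np.round(c["T_tool_cam"],3).tolist(),s)
E
```

```text
top (np.float64(405.2414526966273), 316.5847880065477, 196.76839476336673, -0.07291716052003745) [[0.001, -0.997, 0.077, 0.483], [-1.0, -0.001, -0.008, -0.001], [0.008, -0.077, -0.997, 1.274], [0.0, 0.0, 0.0, 1.0]]
scene (np.float64(454.3227960502507), 321.39469083850673, 206.03495072286236, 0.04460606970393878) [[0.801, 0.342, -0.492, 1.214], [0.599, -0.456, 0.658, -0.849], [-0.0, -0.822, -0.57, 0.796], [0.0, 0.0, 0.0, 1.0]]
[[-0.001, -0.961, -0.277, 0.074], [1.0, -0.001, -0.001, -0.002], [0.001, -0.277, 0.961, -0.138], [0.0, 0.0, 0.0, 1.0]] {'time_s': 0.1, 'joint_positions': array([ 5.71529211e+01,  3.02748317e+01,  8.21483163e+01,  2.43253372e-03,
        6.76916873e+01, -1.02262357e+01]), 'qvel': array([-0.09511702, -0.11876184, -0.18043184, -0.02313015,  0.05995644,
        0.02616147]), 'tau': array([-1.34245934e-04, -4.40984845e+01, -1.77151322e+01,  6.35072007e-02,
        5.33855287e-02, -4.24880432e-05]), 'position': array([0.24000804, 0.57641521, 0.24666072]), 'tcp_rot': array([[-9.23063921e-01,  3.84644957e-01, -1.12010264e-03],
       [ 3.84646385e-01,  9.23062508e-01, -1.66251111e-03],
       [ 3.94448238e-04, -1.96544745e-03, -9.99997991e-01]]), 'force': array([ 0.36903176, -0.2899008 ,  1.24271683]), 'moment': array([-0.00499855,  0.01471128, -0.01157347]), 'grasp_force': 0.0, 'opening': 0.9981663407317062}
```

View pics/top0.png

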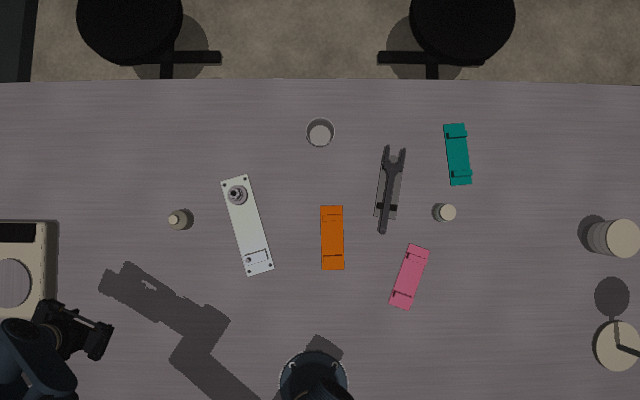

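View pics/scene0.png

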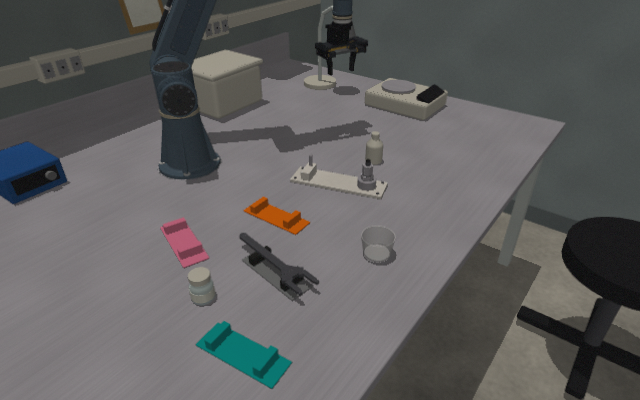

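The top view shows the white stand with its screw at (237,194) and its rest and pin near (257,257). The grey rack with the dark spanner is at (390,190), jaw at (394,155).

Look-alikes for the rack are orange (332,238), pink (409,276) and teal (457,154). I choose the grey one, which carries the spanner. Bystanders are the tub (320,132), jar (445,212) and flask (179,219).

```bash
python3 - <<'E'
from h import *
i=cv2.imread("pics/top0.png")
a=cv2.resize(i[140:240,365:425],None,fx=6,fy=6,interpolation=cv2.INTER_CUBIC)
b=cv2.resize(i[170:280,215:280],None,fx=5.4545,fy=5.4545,interpolation=cv2.INTER_CUBIC)[:600]
b=cv2.copyMakeBorder(b,0,600-b.shape[0],0,0,cv2.BORDER_CONSTANT)
cv2.imwrite("pics/crop0.png",np.hstack([a,b]));print(a.shape,b.shape)
E
```

```text
(600, 360, 3) (600, 355, 3)
```

View pics/crop0.png

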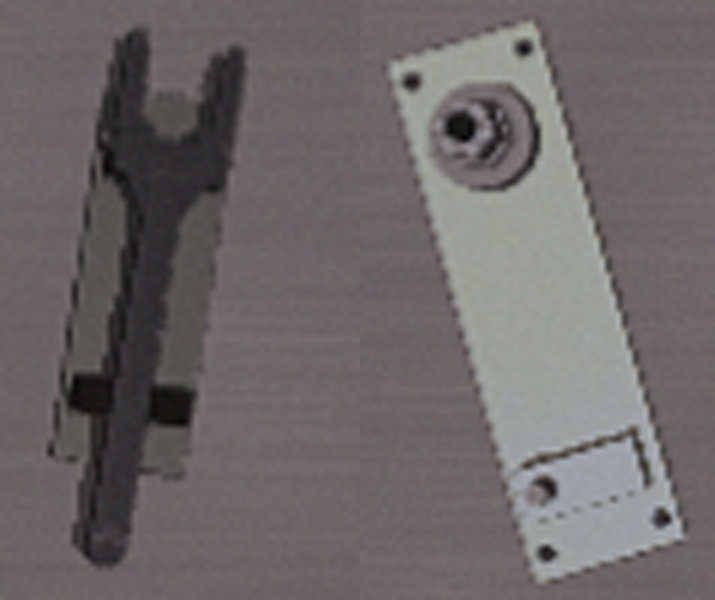

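```bash
python3 - <<'E'
from h import *
k,M=load("top0")
A=lambda x,y,z:pix2w(k,M,365+(x+.5)/6-.5,140+(y+.5)/6-.5,z)
B=lambda x,y,z:pix2w(k,M,215+(x-359.5)/5.4545-.5,170+(y+.5)/5.4545-.5,z)
P={n:A(*p) for n,p in dict(tipL=(132,30,.04),tipR=(232,48,.04),end=(100,562,.04),jb=(165,135,.04)).items()}
Q={n:B(*p) for n,p in dict(TL=(390,62,.012),TR=(533,22,.012),BR=(684,540,.012),BL=(538,582,.012),pin=(542,488,.078),screw=(460,127,.107)).items()}
for d in(P,Q):
  for n in d: print(n,np.round(d[n],4))
t=(P['tipL']+P['tipR'])/2;d=t-P['end'];print("spanner len",np.linalg.norm(d),"yaw",np.degrees(np.arctan2(d[1],d[0])))
u=d/np.linalg.norm(d);print("grip",P['end']+u*.155, t-u*.121)
f=(Q['TL']+Q['TR'])/2;b=(Q['BL']+Q['BR'])/2;d=f-b;u=d/np.linalg.norm(d);print("stand len",np.linalg.norm(d),"yaw",np.degrees(np.arctan2(d[1],d[0])),"org",f-u*.06,b+u*.25)
n=np.array([-u[1],u[0],0]);o=(f+b)/2+u*.095;print("pin pred",o-u*.2+n*.019,o)
s=read_state();print(np.degrees(np.arctan2(s['tcp_rot'][:,0][1],s['tcp_rot'][:,0][0])))
E
```

```text
tipL [ 0.741  -0.2273  0.04  ]
tipR [ 0.7319 -0.2792  0.04  ]
end [ 0.4674 -0.2074  0.04  ]
jb [ 0.6862 -0.2436  0.04  ]
TL [0.6301 0.2923 0.012 ]
TR [0.6533 0.21   0.012 ]
BR [0.3581 0.1207 0.012 ]
BL [0.3342 0.2033 0.012 ]
pin [0.3921 0.1909 0.078 ]
screw [0.5843 0.2322 0.107 ]
spanner len 0.27293580463927075 yaw -9.683178408063558
grip [ 0.62016534 -0.23343879  0.04      ] [ 0.6171448  -0.23292339  0.04      ]
stand len 0.3087121643936441 yaw 16.79128026776327 org [0.58425464 0.23382185 0.012     ] [0.58548757 0.23419389 0.012     ]
pin pred [0.38790958 0.19442056 0.012     ] [0.58487111 0.23400787 0.012     ]
157.38003560434936
```

```bash
cat >> h.py <<'E'
from scipy.spatial.transform import Rotation as Ro
def Rdown(yaw):
    a=np.radians(yaw);return np.array([[np.cos(a),np.sin(a),0],[np.sin(a),-np.cos(a),0],[0,0,-1]])
def go(P,yaw):
    s=read_state();R=np.array(s["tcp_rot"])
    d=R.T@(np.array(P)-s["position"])/.3;w=np.degrees(Ro.from_matrix(R.T@Rdown(yaw)).as_rotvec())/45
    print("shift",np.round(d,3),"turn",np.round(w,3),"rows>=",np.linalg.norm(d)*.3/.0417)
E
python3 -c "
from h import *
go((.614,-.2324,.2),170.3)"
```

```text
shift [-2.188 -2.009  0.159] turn [-0.002 -0.001 -0.287] rows>= 21.399344619267254
```

Request:
step_arm(steps=[[-0.8,-0.75,0.0,0,0,-0.1,-1],[-0.8,-0.75,0.0,0,0,-0.1,-1],[-0.8,-0.75,0.0,0,0,-0.1,-1],[-0.8,-0.75,0.0,0,0,-0.1,-1],[-0.8,-0.75,0.0,0,0,-0.1,-1],[-0.8,-0.75,0.0,0,0,-0.1,-1],[-0.8,-0.75,0.0,0,0,-0.1,-1],[-0.8,-0.75,0.0,0,0,-0.1,-1]])

```text
time_s: 0.82
position: [0.3757, 0.2747, 0.2475]
tcp_rot: [[-0.95, 0.311, -0.0], [0.311, 0.95, -0.0], [-0.0, -0.0, -1.0]]
force: [0.8, 0.3, -0.8]
opening: 1.001
grasp_force: 0.0
```

Request:
step_arm(steps=[[-0.8,-0.7,0.0,0,0,-0.1,-1],[-0.8,-0.7,0.0,0,0,-0.1,-1],[-0.8,-0.7,0.0,0,0,-0.1,-1],[-0.8,-0.7,0.0,0,0,-0.1,-1],[-0.8,-0.7,0.0,0,0,-0.1,-1],[-0.8,-0.7,0.0,0,0,-0.1,-1],[-0.8,-0.7,0.0,0,0,-0.1,-1],[-0.8,-0.7,0.0,0,0,-0.1,-1]])

```text
time_s: 1.48
position: [0.5402, -0.0011, 0.2476]
tcp_rot: [[-0.971, 0.238, 0.002], [0.238, 0.971, -0.001], [-0.002, -0.001, -1.0]]
force: [1.3, 0.2, 0.2]
opening: 1.001
grasp_force: 0.0
```

```bash
python3 -c "
from h import *
s=read_state();print(s['time_s'],s['position'])
go((.614,-.2324,.2),170.3)"
```

```text
1.4833 [ 0.54020317 -0.00106035  0.24755143]
shift [-0.422 -0.69   0.16 ] turn [-0.001  0.003 -0.09 ] rows>= 5.933744605756472
```

Request:
step_arm(steps=[[-0.42,-0.69,0.16,0,0,-0.09,-1],[-0.42,-0.69,0.16,0,0,-0.09,-1],[-0.42,-0.69,0.16,0,0,-0.09,-1],[-0.42,-0.69,0.16,0,0,-0.09,-1],[-0.42,-0.69,0.16,0,0,-0.09,-1],[-0.42,-0.69,0.16,0,0,-0.09,-1],[-0.42,-0.69,0.16,0,0,-0.09,-1],[-0.42,-0.69,0.16,0,0,-0.09,-1]])

```text
time_s: 2.15
position: [0.6115, -0.2303, 0.1981]
tcp_rot: [[-0.985, 0.17, -0.001], [0.17, 0.985, 0.001], [0.002, 0.001, -1.0]]
force: [0.0, 1.1, 0.4]
opening: 1.002
grasp_force: 0.0
```

```bash
python3 - <<'E'
from h import *
c,s=snap("wrist","w1");print(s["position"],s['time_s'],np.abs(s['qvel']).max())
E
```

```text
[ 0.61153994 -0.23025914  0.19813913] 2.15 2.8772320524322446
```

View pics/w1.png

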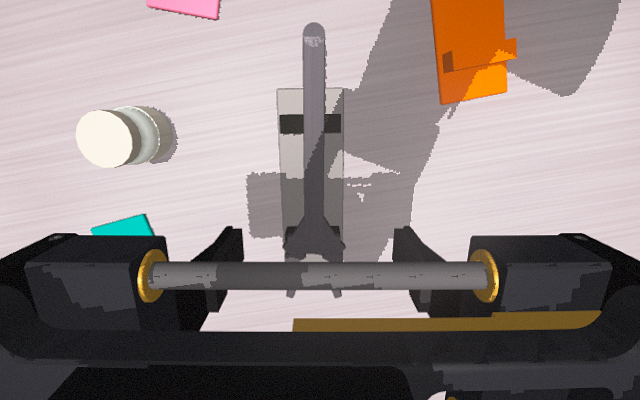

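The wrist view shows the handle along u≈314, its end at (314,23), with the rack's handle-side bar at v≈123 and the jaw at (316,262).

```bash
python3 - <<'E'
from h import *
k,M=load("w1")
g=cv2.imread("pics/w1.png").astype(float).sum(2)
e=[]
for v in list(range(45,85,4))+list(range(95,112,4)):
    r=cv2.GaussianBlur(g[v:v+1],(3,1),0)[0]; d=np.diff(r)
    l=290+np.argmin(d[290:314]); rr=314+np.argmax(d[314:340]); e.append((v,l+.5,rr+.5))
print(e)
c=np.array([pix2w(k,M,(l+r)/2,v,.04) for v,l,r in e]); p=np.polyfit(c[:,0],c[:,1],1)
print("yaw",np.degrees(np.arctan(p[0])),"y at .614",np.polyval(p,.614),"end",pix2w(k,M,314,23,.04))
print("bar edges",pix2w(k,M,290,115,.03),pix2w(k,M,290,132,.03))
print([np.linalg.norm(pix2w(k,M,l,v,.04)-pix2w(k,M,r,v,.04)) for v,l,r in e])
E
```

```text
[(45, np.float64(302.5), np.float64(325.5)), (49, np.float64(301.5), np.float64(325.5)), (53, np.float64(301.5), np.float64(326.5)), (57, np.float64(301.5), np.float64(324.5)), (61, np.float64(302.5), np.float64(325.5)), (65, np.float64(302.5), np.float64(326.5)), (69, np.float64(302.5), np.float64(325.5)), (73, np.float64(302.5), np.float64(325.5)), (77, np.float64(302.5), np.float64(326.5)), (81, np.float64(302.5), np.float64(324.5)), (95, np.float64(302.5), np.float64(325.5)), (99, np.float64(302.5), np.float64(325.5)), (103, np.float64(302.5), np.float64(324.5)), (107, np.float64(302.5), np.float64(325.5)), (111, np.float64(302.5), np.float64(325.5))]
yaw -9.894679511187725 y at .614 -0.23667871023314763 end [ 0.46623401 -0.21073593  0.04      ]
bar edges [ 0.53953434 -0.2474322   0.03      ] [ 0.55547908 -0.25058374  0.03      ]
[np.float64(0.020438463468074205), np.float64(0.021391126191964732), np.float64(0.022349566177864957), np.float64(0.02062396938077539), np.float64(0.02068671361538994), np.float64(0.021652370574505076), np.float64(0.020814247927260564), np.float64(0.020878889277376113), np.float64(0.021854732880947584), np.float64(0.020096490752008235), np.float64(0.021245171186208184), np.float64(0.021313779929924902), np.float64(0.020453343492036223), np.float64(0.02145291682024782), np.float64(0.021523460288591784)]
```

```bash
python3 -c "
from h import *
go((.614,-.236,.041),170.1)"
```

```text
shift [-0.015 -0.024  0.525] turn [ 0.002 -0.003  0.005] rows>= 3.783811803600787
```

Request:
step_arm(steps=[[-0.01,-0.02,0.25,0,0,0,-1],[-0.01,-0.02,0.45,0,0,0,-1],[-0.01,-0.02,0.52,0,0,0,-1],[-0.01,-0.02,0.52,0,0,0,-1],[-0.01,-0.02,0.52,0,0,0,-1],[-0.01,-0.02,0.52,0,0,0,-1]])

```text
time_s: 2.7
position: [0.6125, -0.2322, 0.0425]
tcp_rot: [[-0.986, 0.165, -0.004], [0.165, 0.986, 0.003], [0.005, 0.002, -1.0]]
force: [0.8, -0.5, 1.2]
opening: 1.001
grasp_force: 0.0
```

Request:
step_arm(steps=[[0,0,0,0,0,0,1],[0,0,0,0,0,0,1],[0,0,0,0,0,0,1],[0,0,0,0,0,0,1],[0,0,0,0,0,0,1],[0,0,0,0,0,0,1],[0,0,0,0,0,0,1],[0,0,0,0,0,0,1]])

```text
time_s: 3.37
position: [0.6138, -0.2346, 0.0437]
tcp_rot: [[-0.986, 0.166, 0.0], [0.166, 0.986, -0.0], [-0.0, -0.0, -1.0]]
force: [-0.7, -0.4, 0.5]
opening: 0.482
grasp_force: 0.0
```

Request:
step_arm(steps=[[0,0,0.01,0,0,0,1],[0,0,0.01,0,0,0,1],[0,0,0.01,0,0,0,1],[0,0,0.01,0,0,0,1],[0,0,0.01,0,0,0,1],[0,0,0.01,0,0,0,1],[0,0,0.01,0,0,0,1],[0,0,0.01,0,0,0,1]])

```text
time_s: 4.03
position: [0.6136, -0.2345, 0.0401]
tcp_rot: [[-0.986, 0.166, -0.001], [0.166, 0.986, 0.0], [0.001, 0.0, -1.0]]
force: [0.3, -0.3, -4.5]
opening: 0.221
grasp_force: 30.0
```

Request:
step_arm(steps=[[0,0,-0.1,0,0,0,1],[0,0,-0.2,0,0,0,1],[0,0,-0.3,0,0,0,1],[0,0,-0.4,0,0,0,1],[0,0,-0.5,0,0,0,1],[0,0,-0.5,0,0,0,1]])

```text
time_s: 4.53
position: [0.617, -0.2361, 0.197]
tcp_rot: [[-0.986, 0.166, 0.01], [0.166, 0.986, -0.006], [-0.011, -0.004, -1.0]]
force: [1.0, -0.4, -4.4]
opening: 0.226
grasp_force: 30.0
```

```bash
python3 - <<'E'
from h import *
# stand frame pre-insert: tool TCP at x=-95-65 in stand axes
o=np.array([.585,.2335]);a=np.radians(16.8);u=np.array([np.cos(a),np.sin(a)])
P=o-u*.165
print(P);go((*P,.20),196.8)
E
```

```text
[0.42704228 0.18580975]
shift [ 0.857  1.282 -0.025] turn [-0.009  0.013 -0.585] rows>= 11.095986489260657
```

Request:
step_arm(steps=[[0.1,0.15,0,0,0,-0.08,1],[0.2,0.3,0,0,0,-0.16,1],[0.3,0.45,0,0,0,-0.24,1],[0.4,0.6,0,0,0,-0.32,1],[0.48,0.72,0,0,0,-0.4,1],[0.56,0.84,0,0,0,-0.48,1],[0.64,0.96,0,0,0,-0.56,1],[0.64,0.96,0,0,0,-0.58,1]])

```text
time_s: 5.2
position: [0.4752, 0.0713, 0.1892]
tcp_rot: [[-0.958, -0.286, -0.003], [-0.286, 0.958, 0.0], [0.003, 0.001, -1.0]]
force: [0.6, 1.3, -4.9]
opening: 0.224
grasp_force: 30.0
```

```bash
python3 - <<'E'
from h import *
go((.427,.1858,.20),196.8)
E
```

```text
shift [ 0.045  0.412 -0.035] turn [ 0.002 -0.003 -0.004] rows>= 2.9898249668389165
```

Request:
step_arm(steps=[[0.02,0.13,0,0,0,0,1],[0.04,0.26,0,0,0,0,1],[0.045,0.41,-0.03,0,0,0,1],[0.045,0.41,-0.03,0,0,0,1],[0.045,0.41,-0.03,0,0,0,1],[0.045,0.41,-0.03,0,0,0,1]])

```text
time_s: 5.7
position: [0.4291, 0.1838, 0.1988]
tcp_rot: [[-0.958, -0.286, -0.001], [-0.286, 0.958, -0.001], [0.001, -0.0, -1.0]]
force: [-0.4, -1.1, -4.0]
opening: 0.22
grasp_force: 30.0
```

```bash
python3 - <<'E'
from h import *
c,s=snap("wrist","w2");print(s["position"],s["tcp_rot"],s['time_s'],np.abs(s['qvel']).max())
t,_=snap("top","top2")
i=cv2.imread("pics/w2.png")[0:300]
j=cv2.resize(cv2.imread("pics/top2.png")[160:285,195:350],None,fx=4,fy=4,interpolation=cv2.INTER_CUBIC)[:300,:640]
sc,_=snap("scene","sc2")
j=cv2.resize(cv2.imread("pics/top2.png")[165:240,205:315],None,fx=4,fy=4,interpolation=cv2.INTER_CUBIC)
j=cv2.copyMakeBorder(j,0,0,0,200,cv2.BORDER_CONSTANT)
cv2.imwrite("pics/m2.png",np.vstack([i,j]));print(i.shape,j.shape)
E
```

```text
[0.42912922 0.18381299 0.19882114] [[-9.58105500e-01 -2.86413953e-01 -9.48364172e-04]
 [-2.86413340e-01  9.58105873e-01 -7.31725750e-04]
 [ 1.11820975e-03 -4.29446315e-04 -9.99999283e-01]] 5.7 2.3876698356353594
(300, 640, 3) (300, 640, 3)
```

View pics/m2.png

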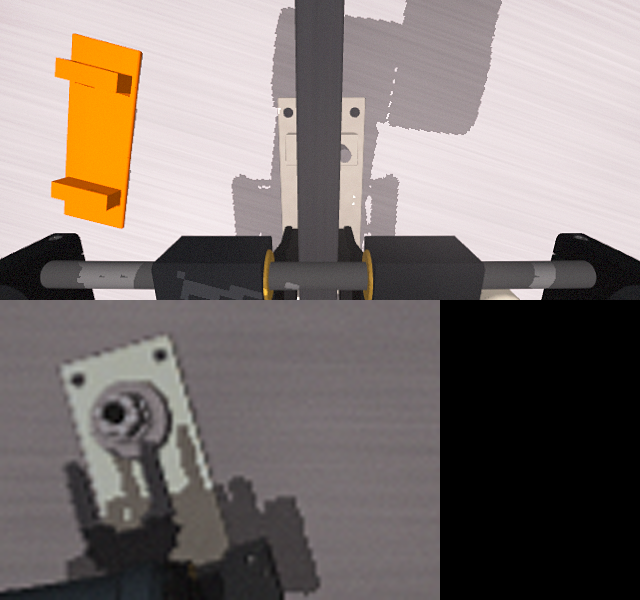

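The wrist view shows the stand's rear end with corners (278,97) and (366,98), the pin half hidden behind the handle at (345,153), and the held handle at u≈297–342. The top crop shows the jaw short of the nut.

```bash
python3 - <<'E'
from h import *
k,M=load("w2");s=read_state()
g=cv2.imread("pics/w2.png").astype(float).sum(2)
def edge(v,a,b,sg):
    d=np.diff(cv2.GaussianBlur(g[v:v+1],(5,1),0)[0])*sg
    i=a+np.argmax(d[a:b]);return i+.5
L=[];Rr=[];H=[]
for v in range(105,128,4): L.append(pix2w(k,M,edge(v,265,288,1),v,.012))
for v in range(180,228,6): L.append(pix2w(k,M,edge(v,272,292,1),v,.012))
for v in range(105,168,6): Rr.append(pix2w(k,M,edge(v,355,380,-1),v,.012))
zt=.197
for v in range(10,220,15):
    l=edge(v,285,305,-1);r=edge(v,332,350,1)
    H.append(pix2w(k,M,(l+r)/2,v,zt)); 
    if v in(25,70,160):print(v,l,r,np.linalg.norm(pix2w(k,M,l,v,zt)-pix2w(k,M,r,v,zt)))
u=np.array([np.cos(np.radians(16.8)),np.sin(np.radians(16.8))]);n=np.array([-u[1],u[0]])
for nm,X in(("L",L),("R",Rr),("H",H)):
    X=np.array(X)[:,:2];p=np.polyfit(X@u,X@n,1);print(nm,"yaw",16.8+np.degrees(np.arctan(p[0])),"n at u(org)",np.polyval(p,np.array([.585,.2335])@u),"n at -.165",np.polyval(p,np.array([.427,.1858])@u),"rms",np.std(X@n-np.polyval(p,X@u)))
print("org n",np.array([.585,.2335])@n,"tcp n",s["position"][:2]@n)
for c in((278,97),(366,98)): w=pix2w(k,M,*c,.012);print(w, w[:2]@u+.25, np.array([.585,.2335])@u)
E
```

```text
25 294.5 343.5 0.020233796045211177
70 294.5 342.5 0.020499841280275044
160 296.5 339.5 0.019786564501281252
L yaw 16.964028573545345 n at u(org) 0.009123503888330291 n at -.165 0.008651010262753625 rms 0.00039092032469782495
R yaw 16.838932444363916 n at u(org) 0.09727499389493661 n at -.165 0.09716284706607323 rms 0.00028808824457398155
H yaw 16.324735935035342 n at u(org) 0.04807651052403491 n at -.165 0.04944556332546222 rms 0.0002828500972866579
org n 0.05445050146122182 tcp n 0.05038392539822794
[0.35856023 0.11782652 0.012     ] 0.6273123097903269 0.6275208306427934
[0.33394424 0.20375668 0.012     ] 0.6285834864396274 0.6275208306427934
```

```bash
cat >> h.py <<'E'
a0=np.radians(16.85);U=np.array([np.cos(a0),np.sin(a0)]);N=np.array([-U[1],U[0]]);ORG=U*.6277+N*.0541
E
python3 - <<'E'
from h import *
y=16.85+3.;a=np.radians(y);d=np.array([np.cos(a),np.sin(a)])
P=ORG-d*.165;print(ORG,P)
go((*P,.11),180+y+.2)
go((*P,.0525),180+y+.2)
E
```

```text
[0.58506909 0.2337269 ] [0.42987259 0.17769969]
shift [ 0.005 -0.015  0.297] turn [-0.    -0.001 -0.081] rows>= 2.1375942730097046
shift [ 0.005 -0.015  0.488] turn [-0.    -0.001 -0.081] rows>= 3.5152758798092534
```

Request:
step_arm(steps=[[0.005,-0.015,0.1,0,0,-0.081,1],[0.005,-0.015,0.2,0,0,-0.081,1],[0.005,-0.015,0.3,0,0,-0.081,1],[0.005,-0.015,0.4,0,0,-0.081,1],[0.005,-0.015,0.45,0,0,-0.081,1],[0.005,-0.015,0.485,0,0,-0.081,1],[0.005,-0.015,0.485,0,0,-0.081,1],[0.005,-0.015,0.485,0,0,-0.081,1]])

```text
time_s: 6.52
position: [0.4301, 0.1779, 0.0534]
tcp_rot: [[-0.939, -0.343, -0.001], [-0.343, 0.939, -0.0], [0.001, 0.0, -1.0]]
force: [1.2, -1.1, -4.1]
opening: 0.226
grasp_force: 30.0
```

```bash
python3 - <<'E'
from h import *
s=read_state();print(s['position'],s['force'],s['moment'],np.degrees(np.arctan2(*s['tcp_rot'][1::-1,0])))
t,_=snap("top","top3");snap("scene","sc3")
j=cv2.resize(cv2.imread("pics/top3.png")[165:255,205:285],None,fx=5,fy=5,interpolation=cv2.INTER_CUBIC)
k=cv2.resize(cv2.imread("pics/sc3.png")[140:210,285:405],None,fx=3.333,fy=5,interpolation=cv2.INTER_CUBIC)
k=cv2.resize(cv2.imread("pics/sc3.png")[125:215,325:405],(400,450),interpolation=cv2.INTER_CUBIC)
cv2.imwrite("pics/m3.png",np.hstack([j,k]))
y=19.85;a=np.radians(y);d=np.array([np.cos(a),np.sin(a)])
e=s['position'][:2]-(ORG-d*.165);print("err along/lat",e@d,e@[-d[1],d[0]])
E
```

```text
[0.43011447 0.17788252 0.05342141] [ 1.21969348 -1.0982114  -4.08221295] [0.08551866 0.05087236 0.00527762] -159.95714153613807
err along/lat 0.0002895876375619563 8.983221194257356e-05
```

View pics/m3.png

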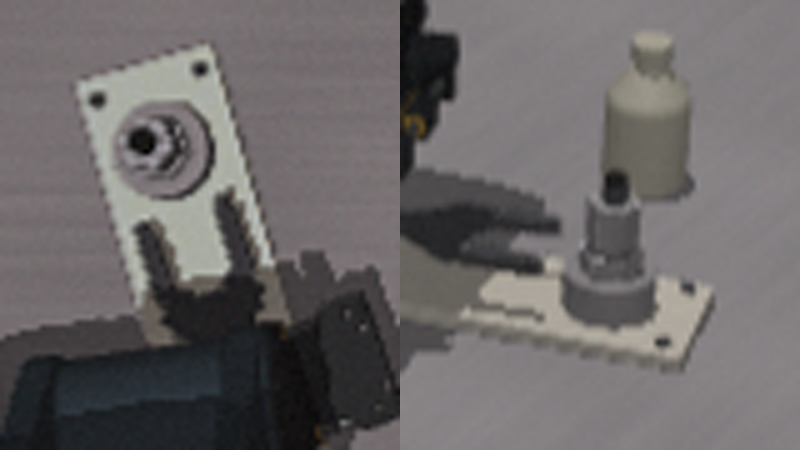

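The jaw's tips are at crop (145,228) and (226,195), pointing at the shoulder (centre 165,150). I'll check that against the expected positions.

```bash
python3 - <<'E'
from h import *
k,M=load("top3");f=lambda x,y,z:pix2w(k,M,205+(x+.5)/5-.5,165+(y+.5)/5-.5,z)[:2]
d=np.array([np.cos(np.radians(19.85)),np.sin(np.radians(19.85))]);n=np.array([-d[1],d[0]])
L,R=f(145,226,.05),f(228,193,.05);print(L,R,np.linalg.norm(L-R))
for nm,p in(("tips",(L+R)/2),("crotch",f(203,285,.05)),("should",f(165,150,.04)),("screwtop",f(142,141,.107))): e=p-ORG;print(nm,e@d,e@n)
E
```

```text
[0.5378781  0.24067718] [0.55796032 0.19054493] 0.05400498207449535
tips -0.04109400807096241 -0.004424923582587393
crotch -0.08760152631697192 0.0010733725500943465
should -0.0010815495926113743 -0.0023951365701515553
screwtop -0.0010939425642231518 -0.0014685658078063544
```

Request:
step_arm(steps=[[-0.04,0,0,0,0,0,1],[-0.07,0,0,0,0,0,1],[-0.09,0,0,0,0,0,1],[-0.11,0,0,0,0,0,1],[-0.13,0,0,0,0,0,1],[-0.13,0,0,0,0,0,1]])

```text
time_s: 7.12
position: [0.4676, 0.1928, 0.0543]
tcp_rot: [[-0.939, -0.345, 0.002], [-0.345, 0.939, 0.0], [-0.002, -0.0, -1.0]]
force: [1.5, -0.6, -4.8]
opening: 0.22
grasp_force: 30.0
```

Request:
step_arm(steps=[[-0.015,0,0,0,0,0,1],[-0.03,0,0,0,0,0,1],[-0.04,0,0,0,0,0,1],[-0.05,0,0,0,0,0,1],[-0.05,0,0,0,0,0,1]])

```text
time_s: 7.53
position: [0.4812, 0.1978, 0.0541]
tcp_rot: [[-0.939, -0.345, 0.002], [-0.345, 0.939, 0.0], [-0.001, -0.0, -1.0]]
force: [1.7, -0.8, -4.9]
opening: 0.223
grasp_force: 30.0
```

Request:
step_arm(steps=[[-0.01,0,0,0,0,0,1],[-0.02,0,0,0,0,0,1],[-0.03,0,0.002,0,0,0,1],[-0.04,0,0.005,0,0,0,1],[-0.045,0,0.007,0,0,0,1],[-0.045,0,0.007,0,0,0,1]])

```text
time_s: 8.03
position: [0.4937, 0.2024, 0.0519]
tcp_rot: [[-0.939, -0.345, 0.001], [-0.345, 0.939, 0.0], [-0.001, -0.0, -1.0]]
force: [0.6, -1.4, -3.8]
opening: 0.224
grasp_force: 30.0
```

```bash
python3 - <<'E'
from h import *
s=read_state();print(s['position'],s['force'],s['moment'])
d=np.array([np.cos(np.radians(19.85)),np.sin(np.radians(19.85))]);n=np.array([-d[1],d[0]])
e=s['position'][:2]-ORG;print(e@d,e@n)
E
```

```text
[0.4936545  0.20241418 0.05185513] [ 0.62648967 -1.4069065  -3.81309994] [-0.20339861 -0.08274421 -0.13027146]
-0.09661568556745986 0.0015883652769974326
```

Request:
step_arm(steps=[[-0.006,0,0,0,0,0,1],[-0.006,0,0,0,0,0,1],[-0.006,0,0,0,0,0,1]])

```text
time_s: 8.28
position: [0.4947, 0.2029, 0.052]
tcp_rot: [[-0.939, -0.345, 0.0], [-0.345, 0.939, -0.0], [-0.0, -0.0, -1.0]]
force: [1.3, -1.0, -4.5]
opening: 0.224
grasp_force: 30.0
```

Request:
step_arm(steps=[[-0.006,0,0,0,0,0,1],[-0.006,0,0,0,0,0,1],[-0.006,0,0,0,0,0,1]])

```text
time_s: 8.53
position: [0.4962, 0.2035, 0.0519]
tcp_rot: [[-0.939, -0.345, -0.0], [-0.345, 0.939, -0.0], [0.0, -0.0, -1.0]]
force: [0.0, -1.2, -4.7]
opening: 0.218
grasp_force: 30.0
```

Request:
step_arm(steps=[[-0.006,0,0,0,0,0,1],[-0.006,0,0,0,0,0,1],[-0.006,0,0,0,0,0,1]])

```text
time_s: 8.78
position: [0.4979, 0.2041, 0.0519]
tcp_rot: [[-0.939, -0.345, -0.0], [-0.345, 0.939, -0.0], [0.0, -0.0, -1.0]]
force: [-0.3, -1.7, -4.7]
opening: 0.225
grasp_force: 30.0
```

Request:
step_arm(steps=[[-0.006,0,0,0,0,0,1],[-0.006,0,0,0,0,0,1],[-0.006,0,0,0,0,0,1]])

```text
time_s: 9.03
position: [0.498, 0.2043, 0.0516]
tcp_rot: [[-0.939, -0.345, -0.003], [-0.345, 0.939, -0.001], [0.004, 0.0, -1.0]]
force: [-2.8, -3.7, -4.5]
opening: 0.225
grasp_force: 30.1
```

```bash
python3 - <<'E'
from h import *
s=read_state();print(s['position'],s['force'],s['moment'])
d=np.array([np.cos(np.radians(19.85)),np.sin(np.radians(19.85))]);n=np.array([-d[1],d[0]])
e=s['position'][:2]-ORG;print(e@d,e@n)
t,_=snap("top","top4");snap("scene","sc4")
j=cv2.resize(cv2.imread("pics/top4.png")[165:255,205:285],None,fx=5,fy=5,interpolation=cv2.INTER_CUBIC)
k=cv2.resize(cv2.imread("pics/sc4.png")[145:205,340:393],(400,450),interpolation=cv2.INTER_CUBIC)
cv2.imwrite("pics/m4.png",np.hstack([j,k]))
E
```

```text
[0.49804734 0.20434612 0.05162886] [-2.83061667 -3.7339847  -4.49402128] [-0.49042287  0.54723541 -0.16620178]
-0.09182783788298995 0.0019138873259714985
```

View pics/m4.png

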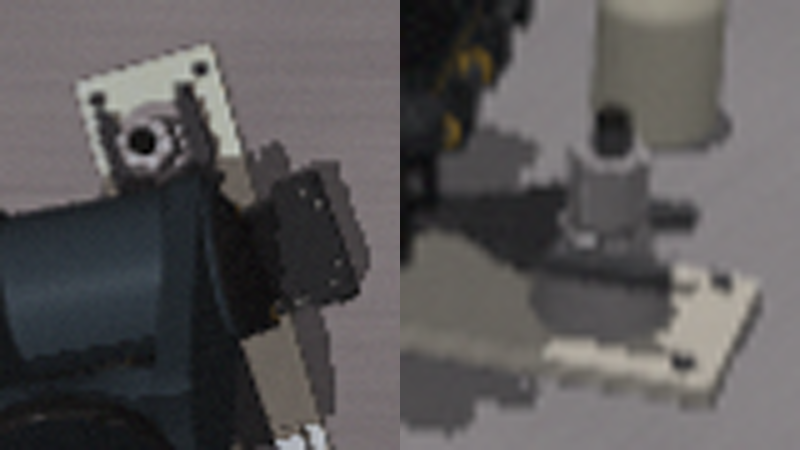

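The prongs straddle the nut. A firm stop at TCP −92 mm means the jaw bottom is against the nut. Next I lower onto the shoulder and release.

Request:
step_arm(steps=[[0.004,0,0.006,0,0,0,1],[0.004,0,0.006,0,0,0,1],[0.004,0,0.006,0,0,0,1]])

```text
time_s: 9.38
position: [0.498, 0.2043, 0.0501]
tcp_rot: [[-0.939, -0.345, -0.001], [-0.345, 0.939, -0.0], [0.001, 0.0, -1.0]]
force: [-2.6, -3.1, -3.4]
opening: 0.224
grasp_force: 30.0
```

Request:
step_arm(steps=[[0,0,0,0,0,0,-0.3],[0,0,0,0,0,0,-0.3],[0,0,0,0,0,0,-0.3],[0,0,0,0,0,0,-0.3],[0,0,0,0,0,0,-0.3],[0,0,0,0,0,0,-0.3]])

```text
time_s: 9.88
position: [0.4991, 0.2045, 0.0504]
tcp_rot: [[-0.939, -0.345, 0.001], [-0.345, 0.939, 0.0], [-0.001, -0.0, -1.0]]
force: [-0.0, -0.2, 0.3]
opening: 0.586
grasp_force: 0.0
```

Request:
step_arm(steps=[[0,0,-0.13,0,0,0,-0.6],[0,0,-0.26,0,0,0,-1],[0,0,-0.4,0,0,0,-1],[0,0,-0.54,0,0,0,-1],[-0.13,0,-0.6,0,0,0,-1],[-0.26,0,-0.6,0,0,0,-1],[-0.39,0,-0.6,0,0,0,-1],[-0.5,0,-0.6,0,0,0,-1]])

```text
time_s: 10.55
position: [0.6418, 0.257, 0.2317]
tcp_rot: [[-0.939, -0.345, 0.004], [-0.345, 0.939, 0.001], [-0.004, -0.0, -1.0]]
force: [0.4, -0.3, 0.1]
opening: 0.996
grasp_force: 0.0
```

Request:
step_arm(steps=[[-0.03,0,0,0,0,0,-1],[-0.03,0,0,0,0,0,-1],[-0.03,0,0,0,0,0,-1]])

```text
time_s: 10.8
position: [0.6471, 0.2591, 0.2293]
tcp_rot: [[-0.939, -0.345, -0.002], [-0.345, 0.939, -0.0], [0.002, 0.0, -1.0]]
force: [-0.6, 0.4, -0.2]
opening: 1.0
grasp_force: 0.0
```

```bash
python3 - <<'E'
from h import *
s0=read_state();c,s=snap("wrist","w5");print(s['position'],np.abs(s['qvel']).max())
k,M=load("w5");i=cv2.imread("pics/w5.png")
print(w2pix(k,M,(*ORG,.107)),w2pix(k,M,(*ORG,.089)),w2pix(k,M,(*ORG,.054)),w2pix(k,M,(*(ORG-U*.2+N*.019),.078)))
E
```

```text
[0.64706751 0.25907767 0.22930252] 2.383257235473114
[317.86131059 119.22484556] [317.86554688 118.52815759] [317.8723998 117.4011781] [ 357.50263558 -145.47159554]
```

View pics/w5.png

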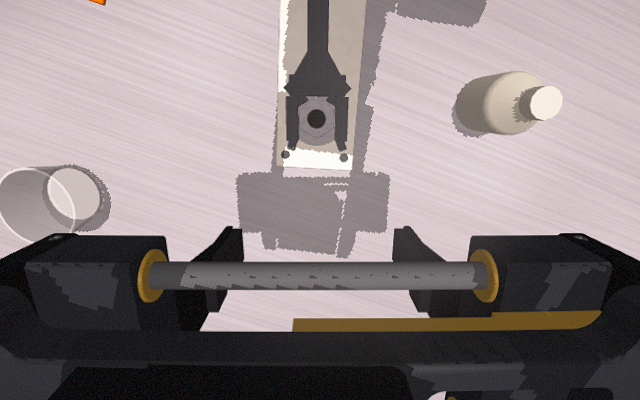

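The wrist view is straight above the nut: screw at (317,119), spanner jaw around it, prongs at u≈291 and 342. I'll zoom in for the hexagon's angle.

```bash
python3 - <<'E'
from h import *
i=cv2.imread("pics/w5.png")[80:165,275:360]
j=cv2.convertScaleAbs(cv2.resize(i,(595,595),interpolation=cv2.INTER_CUBIC),alpha=1.6,beta=-20)
cv2.imwrite("pics/c5.png",j)
E
```

View pics/c5.png

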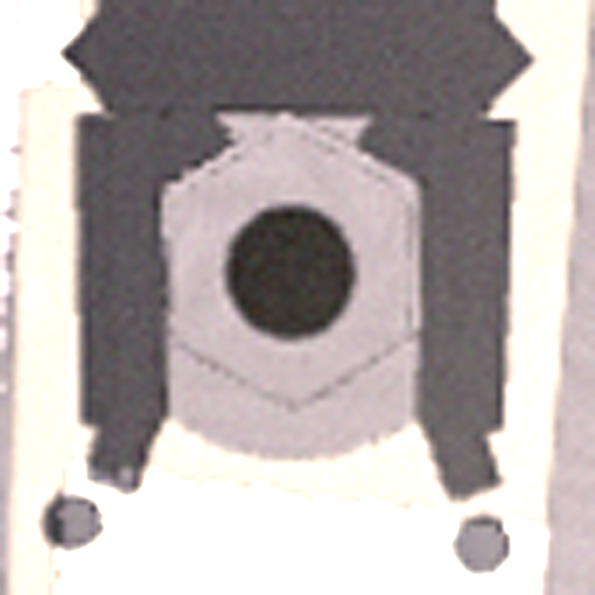

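```bash
python3 - <<'E'
from h import *
k,M=load("w5");print(k)
# nut axis from screw top pixel
c=pix2w(k,M,275+290/7,80+272/7-.1,.107)[:2];print("axis",c,ORG)
def hexa(af,z,yaw):
    r=af/2/np.cos(np.pi/6);return [np.round((w2pix(k,M,(c[0]+r*np.cos(t),c[1]+r*np.sin(t),z))-[275,80])*7+3).astype(int) for t in np.radians(yaw)+np.arange(6)*np.pi/3]
for y in (198,202,206): print(y,"jam",[tuple(map(int,p)) for p in hexa(.030,.089,y)])
print("low",[tuple(map(int,p)) for p in hexa(.036,.054,202)])
im=cv2.imread("pics/c5.png").copy()
E
```

```text
[ 3.05399149e+02  3.17737798e+02  1.95204224e+02 -2.75364375e-02]
axis [0.58512332 0.23248349] [0.58506909 0.2337269 ]
198 jam [(299, 127), (177, 194), (174, 335), (289, 408), (409, 344), (416, 203)]
202 jam [(289, 127), (172, 203), (178, 343), (298, 408), (414, 336), (411, 195)]
206 jam [(279, 127), (168, 212), (184, 351), (308, 407), (418, 327), (406, 186)]
low [(290, 109), (165, 191), (172, 341), (300, 410), (423, 332), (420, 182)]
```

```bash
python3 -c "
from h import *
go((.5851,.2329,.13),201.5);go((.5851,.2329,.083),201.5)"
```

```text
shift [ 0.221 -0.011  0.332] turn [ 0.    -0.003 -0.029] rows>= 2.8696994265267417
shift [ 0.22  -0.011  0.489] turn [ 0.    -0.003 -0.029] rows>= 3.8577060954222993
```

Request:
step_arm(steps=[[0.12,-0.011,0,0,0,-0.03,-1],[0.22,-0.011,0,0,0,-0.03,-1],[0.22,-0.011,0,0,0,-0.03,-0.5],[0.22,-0.011,0.12,0,0,-0.03,-0.3],[0.22,-0.011,0.24,0,0,-0.03,-0.2],[0.22,-0.011,0.36,0,0,-0.03,-0.2],[0.22,-0.011,0.46,0,0,-0.03,-0.2],[0.22,-0.011,0.49,0,0,-0.03,-0.2]])

```text
time_s: 11.52
position: [0.5826, 0.2323, 0.079]
tcp_rot: [[-0.93, -0.367, -0.009], [-0.367, 0.93, -0.002], [0.009, 0.002, -1.0]]
force: [-0.5, 0.1, -0.3]
opening: 0.647
grasp_force: 0.0
```

```bash
python3 -c "
from h import *
go((.5851,.2329,.083),201.5);s=read_state();print(s['position'],s['force'],s['opening'])"
```

```text
shift [-0.008 -0.001 -0.014] turn [ 0.002 -0.012  0.   ] rows>= 0.1151088730993352
[0.58255973 0.23230689 0.07897066] [-0.52348225  0.07929439 -0.26916721] 0.6467809655538675
```

Request:
step_arm(steps=[[0,0,-0.005,0,0,0,1],[0,0,-0.005,0,0,0,1],[0,0,-0.005,0,0,0,1],[0,0,-0.005,0,0,0,1],[0,0,-0.005,0,0,0,1],[0,0,-0.005,0,0,0,1],[0,0,-0.005,0,0,0,1],[0,0,-0.005,0,0,0,1]])

```text
time_s: 12.18
position: [0.5877, 0.2355, 0.0873]
tcp_rot: [[-0.931, -0.366, 0.004], [-0.366, 0.931, 0.004], [-0.005, 0.002, -1.0]]
force: [-1.5, 5.4, 3.5]
opening: 0.34
grasp_force: 30.0
```

```bash
python3 -c "
from h import *
go((.5851,.2329,.083),201.5);s=read_state();print(s['position'],s['force'],s['moment'],s['opening'],s['joint_positions'])"
```

```text
shift [ 0.011 -0.005  0.014] turn [ 0.003  0.006 -0.001] rows>= 0.13552722402676298
[0.58773427 0.23552492 0.08725555] [-1.45986711  5.43651345  3.51148671] [ 0.96583746  0.31700865 -0.14516144] 0.34019957097735704 [ 11.65956388  42.45847918  87.82250568   0.23818891  49.46976547
 -99.95100371]
```

Request:
step_arm(steps=[[0,0.008,0,0,0,0.1,1],[0,0.008,0,0,0,0.22,1],[0,0.008,0,0,0,0.34,1],[0,0.008,0,0,0,0.46,1],[0,0.008,0,0,0,0.58,1],[0,0.008,0,0,0,0.66,1],[0,0.008,0,0,0,0.7,1],[0,0.008,0,0,0,0.7,1]])

```text
time_s: 12.85
position: [0.5878, 0.2342, 0.0872]
tcp_rot: [[-0.985, 0.173, 0.005], [0.173, 0.985, -0.002], [-0.005, -0.001, -1.0]]
force: [-0.9, -5.3, 5.1]
opening: 0.338
grasp_force: 30.0
```

```bash
cat > st.py <<'E'
from h import *
s=read_state();R=s['tcp_rot'];print(s['time_s'],s['position'],s['force'],s['moment'],"open",s['opening'],"yaw",np.degrees(np.arctan2(R[1,0],R[0,0])),"tool F",R.T@s['force'])
E
python3 st.py
```

```text
12.85 [0.5878225  0.23418638 0.08722937] [-0.85195439 -5.27847256  5.05961017] [-1.05462972  0.0057102  -0.05194426] open 0.3381128443542253 yaw 170.05458836500353 tool F [-0.09685068 -5.35277237 -5.05234616]
```

Request:
step_arm(steps=[[0,-0.004,-0.006,0,0,0.12,1],[0,-0.004,-0.006,0,0,0.24,1],[0,-0.004,-0.006,0,0,0.36,1],[0,-0.004,-0.006,0,0,0.48,1],[0,-0.004,-0.006,0,0,0.6,1],[0,-0.004,-0.006,0,0,0.66,1],[0,-0.004,-0.006,0,0,0.7,1],[0,-0.004,-0.006,0,0,0.7,1]])

```text
time_s: 13.52
position: [0.587, 0.2326, 0.0873]
tcp_rot: [[-0.75, 0.661, 0.003], [0.661, 0.75, -0.003], [-0.004, -0.001, -1.0]]
force: [2.0, -5.0, -2.1]
opening: 0.344
grasp_force: 30.0
```

```bash
python3 st.py
```

```text
13.5167 [0.58696777 0.23259382 0.08734573] [ 1.9767951  -4.97636604 -2.12906936] [-1.14869575 -0.29465049  0.0619186 ] open 0.34390184167048676 yaw 138.61385566575578 tool F [-4.76469948 -2.42535783  2.14945398]
```

Request:
step_arm(steps=[[-0.003,-0.0015,0,0,0,0.1,1],[-0.003,-0.0015,0,0,0,0.2,1],[-0.003,-0.0015,0,0,0,0.3,1],[-0.003,-0.0015,0,0,0,0.36,1],[-0.003,-0.0015,0,0,0,0.4,1],[-0.003,-0.0015,0,0,0,0.4,1]])

```text
time_s: 14.02
position: [0.5863, 0.2319, 0.0873]
tcp_rot: [[-0.51, 0.86, 0.0], [0.86, 0.51, -0.003], [-0.003, -0.001, -1.0]]
force: [-0.1, -5.2, -0.3]
opening: 0.343
grasp_force: 30.0
```

```bash
python3 st.py
```

```text
14.0167 [0.58626994 0.23194406 0.0873127 ] [-0.12253737 -5.18661918 -0.27119264] [-1.06890819  0.09703734  0.15808705] open 0.3426668765457252 yaw 120.63161275567576 tool F [-4.39971722 -2.74776136  0.28613847]
```

Request:
step_arm(steps=[[-0.003,-0.0015,0,0,0,0.08,1],[-0.003,-0.0015,0,0,0,0.16,1],[-0.003,-0.0015,0,0,0,0.24,1],[-0.003,-0.0015,0,0,0,0.3,1],[-0.003,-0.0015,0,0,0,0.3,1]])

```text
time_s: 14.43
position: [0.5856, 0.2316, 0.0873]
tcp_rot: [[-0.294, 0.956, -0.001], [0.956, 0.294, -0.002], [-0.002, -0.002, -1.0]]
force: [-2.6, -4.7, 1.5]
opening: 0.343
grasp_force: 30.0
```

```bash
python3 st.py
```

```text
14.4333 [0.58563581 0.23155004 0.08727199] [-2.60253835 -4.73353817  1.54016143] [-0.91220738  0.4099502   0.27082402] open 0.34250596231700975 yaw 107.12224869561918 tool F [-3.75989896 -3.88326807 -1.52809544]
```

Request:
step_arm(steps=[[-0.003,-0.003,0,0,0,0.06,1],[-0.003,-0.003,0,0,0,0.12,1],[-0.003,-0.003,0,0,0,0.18,1],[-0.003,-0.003,0,0,0,0.2,1],[-0.003,-0.003,0,0,0,0.2,1]])

```text
time_s: 14.85
position: [0.5851, 0.2313, 0.0872]
tcp_rot: [[-0.142, 0.99, -0.001], [0.99, 0.142, -0.0], [-0.0, -0.001, -1.0]]
force: [-2.8, -2.4, 3.7]
opening: 0.343
grasp_force: 30.0
```

```bash
python3 st.py; python3 - <<'E'
from h import *
t,_=snap("top","top6")
j=cv2.resize(cv2.imread("pics/top6.png")[165:285,205:285],None,fx=5,fy=5,interpolation=cv2.INTER_CUBIC)
cv2.imwrite("pics/m6.png",j)
E
```

```text
14.85 [0.58513719 0.23131459 0.08723472] [-2.77224741 -2.35816506  3.68342655] [-0.56436554  0.63614328  0.40858999] open 0.34262866509365214 yaw 98.16489767538742 tool F [-1.94156837 -3.0819601  -3.68045697]
```

View pics/m6.png

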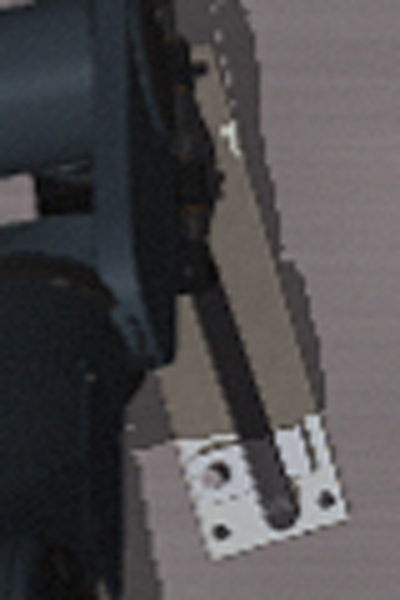

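```bash
python3 - <<'E'
from h import *
k,M=load("top6");f=lambda x,y,z:pix2w(k,M,205+(x+.5)/5-.5,165+(y+.5)/5-.5,z)[:2]
for n,p in dict(pin=f(215,473,.078),hl=f(248,470,.05),hr=f(283,470,.05),end=f(283,520,.05),l2=f(205,320,.05),r2=f(236,320,.05)).items(): e=p-ORG;print(n,e@U,e@N)
E
```

```text
pin -0.19713998269705574 0.016079000035493514
hl -0.20184262493638616 0.0014905479626908759
hr -0.20787561792439943 -0.018663911053882716
end -0.23646513326639398 -0.010248323130137824
l2 -0.10813249772634564 0.001187995123856257
r2 -0.11351915273692556 -0.016759587211262326
```

Request:
step_arm(steps=[[-0.002,-0.002,-0.004,0,0,0.06,1],[-0.002,-0.002,-0.004,0,0,0.12,1],[-0.002,-0.002,-0.004,0,0,0.18,1],[-0.002,-0.002,-0.004,0,0,0.2,1],[-0.002,-0.002,-0.004,0,0,0.2,1]])

```text
time_s: 15.32
position: [0.5846, 0.2311, 0.0873]
tcp_rot: [[0.016, 1.0, -0.001], [1.0, -0.016, 0.001], [0.001, -0.001, -1.0]]
force: [-2.3, 0.7, -1.0]
opening: 0.343
grasp_force: 30.1
```

```bash
cat > gap.py <<'E'
from h import *
import sys
n=sys.argv[1];snap("top",n);k,M=load(n)
i=cv2.imread("pics/%s.png"%n).astype(float).sum(2)
# rest-level handle edges sampled along stand N at x=-.178..-.19 (z .05)
for x in(-.17,-.178,-.186,-.208,-.215,-.225):
    t=np.arange(-.035,.02,.0005);v=np.array([w2pix(k,M,(*(ORG+U*x+N*y),.05)) for y in t]).astype(np.float32)
    r=cv2.remap(i.astype(np.float32),v[None,:,0],v[None,:,1],cv2.INTER_LINEAR)[0]
    d=np.diff(cv2.GaussianBlur(r[None],(9,1),0)[0]);print(x,"edges",t[np.argmin(d)],t[np.argmax(d)])
E
python3 st.py;python3 gap.py top7
```

```text
15.3167 [0.58459163 0.23113247 0.08734029] [-2.30943608  0.6523677  -0.98929704] [-0.02937763  0.57659831  0.46029757] open 0.34311064376644457 yaw 89.10246208635542 tool F [ 0.61552817 -2.31828696  0.99219851]
-0.17 edges -0.01849999999999999 0.0030000000000000304
-0.178 edges -0.01899999999999999 0.0030000000000000304
-0.186 edges -0.01999999999999999 0.00250000000000003
-0.208 edges -0.01999999999999999 -0.0004999999999999727
-0.215 edges -0.02149999999999999 0.0010000000000000286
-0.225 edges -0.023999999999999994 0.0005000000000000282
```

```bash
sed -i 's/^n=sys.argv\[1\];snap("top",n)/n=sys.argv[1];import os\nif not os.path.exists("pics\/%s.png"%n): snap("top",n)\n/; s/^;k,M/k,M/' gap.py; python3 gap.py top6; python3 - <<'E'
from h import *
k,M=load("w5");g=cv2.imread("pics/w5.png").astype(float).sum(2)
for v in(5,15,25,35,45):
    d=np.diff(cv2.GaussianBlur(g[v:v+1],(3,1),0)[0]);l=295+np.argmin(d[295:316])+.5;r=318+np.argmax(d[318:340])+.5
    w=pix2w(k,M,(l+r)/2,v,.05)[:2]-ORG;print(v,l,r,w@U,w@N)
E
```

```text
5 306.5 328.5 -0.1011596142325743 -0.006170412404150602
15 306.5 328.5 -0.09277733213028909 -0.005690261018490813
25 306.5 328.5 -0.08428525701271536 -0.005203835202398615
35 306.5 327.5 -0.07565236414950878 -0.0051828511606506955
45 306.5 327.5 -0.06692842112820757 -0.0046866771190204656  File "gap.py", line 5
    ;k,M=load(n)
    ^
SyntaxError: invalid syntax
```

Request:
step_arm(steps=[[-0.002,-0.002,0,0,0,0.06,1],[-0.002,-0.002,0,0,0,0.12,1],[-0.002,-0.002,0,0,0,0.18,1],[-0.002,-0.002,0,0,0,0.2,1],[-0.002,-0.002,0,0,0,0.2,1]])

```text
time_s: 15.78
position: [0.584, 0.231, 0.0873]
tcp_rot: [[0.172, 0.985, -0.001], [0.985, -0.172, 0.001], [0.001, -0.001, -1.0]]
force: [-2.9, 4.2, -2.8]
opening: 0.343
grasp_force: 30.1
```

```bash
sed -i 's/^;k,M/k,M/' gap.py; python3 st.py;python3 gap.py top8; echo; python3 gap.py top6
```

```text
15.7833 [0.58404206 0.23102346 0.08733364] [-2.85448676  4.20800726 -2.7791742 ] [0.57584867 0.66206112 0.43641309] open 0.34289850765957286 yaw 80.07746469594146 tool F [ 3.64954981 -3.53390223  2.78775003]
-0.17 edges -0.01849999999999999 0.0030000000000000304
-0.178 edges -0.01899999999999999 0.0030000000000000304
-0.186 edges -0.01999999999999999 0.00250000000000003
-0.208 edges -0.01999999999999999 0.001500000000000029
-0.215 edges -0.02149999999999999 0.0010000000000000286
-0.225 edges -0.023999999999999994 0.0005000000000000282

-0.17 edges -0.01849999999999999 0.0030000000000000304
-0.178 edges -0.01899999999999999 0.0030000000000000304
-0.186 edges -0.01999999999999999 0.00250000000000003
-0.208 edges -0.01999999999999999 2.7755575615628914e-17
-0.215 edges -0.02149999999999999 0.0005000000000000282
-0.225 edges -0.023999999999999994 0.0005000000000000282
```

Request:
step_arm(steps=[[0.003,-0.003,0.003,0,0,0.05,1],[0.003,-0.003,0.003,0,0,0.1,1],[0.003,-0.003,0.003,0,0,0.13,1],[0.003,-0.003,0.003,0,0,0.13,1]])

```text
time_s: 16.17
position: [0.5837, 0.2312, 0.0873]
tcp_rot: [[0.271, 0.962, -0.0], [0.962, -0.271, -0.0], [-0.0, 0.0, -1.0]]
force: [-3.6, 2.6, 3.4]
opening: 0.341
grasp_force: 30.3
```

```bash
python3 st.py;python3 gap.py top9
```

```text
16.1667 [0.5837122  0.23115558 0.08726145] [-3.60735047  2.5576893   3.38369085] [0.2361683  0.87529659 0.70435076] open 0.3411256098933007 yaw 74.2495414208794 tool F [ 1.48209215 -4.16609699 -3.38395545]
-0.17 edges -0.00899999999999998 0.01300000000000004
-0.178 edges -0.007499999999999979 0.011500000000000038
-0.186 edges -0.007499999999999979 0.01450000000000004
-0.208 edges -0.007499999999999979 0.01450000000000004
-0.215 edges -0.00949999999999998 0.015000000000000041
-0.225 edges -0.011499999999999982 0.01350000000000004
```

Request:
step_arm(steps=[[0,-0.003,-0.003,0,0,0.04,1],[0,-0.003,-0.003,0,0,0.08,1],[0,-0.003,-0.003,0,0,0.12,1],[0,-0.003,-0.003,0,0,0.12,1]])

```text
time_s: 16.55
position: [0.5832, 0.2305, 0.0874]
tcp_rot: [[0.36, 0.933, 0.0], [0.933, -0.36, -0.002], [-0.001, 0.001, -1.0]]
force: [-1.8, -0.5, -1.6]
opening: 0.348
grasp_force: 31.6
```

```bash
python3 st.py;python3 gap.py top10
```

```text
16.55 [0.58318513 0.23053434 0.0874049 ] [-1.77882981 -0.49778085 -1.55925467] [-0.30855136  0.50684881  0.97966418] open 0.34849117976100785 yaw 68.90849242373206 tool F [-1.10230693 -1.48196713  1.55948366]
-0.17 edges -0.00899999999999998 0.01300000000000004
-0.178 edges -0.007499999999999979 0.011500000000000038
-0.186 edges -0.007499999999999979 0.01450000000000004
-0.208 edges -0.007499999999999979 0.01450000000000004
-0.215 edges -0.00949999999999998 0.015000000000000041
-0.225 edges -0.011499999999999982 0.01350000000000004
```

The handle is now at the pin. The torque climbed steeply to 0.98 N m, far above the 0.36 needed, so the nut is tight. I'll open the fingers straight, then lift.

Request:
step_arm(steps=[[0,0,0,0,0,0,-0.2],[0,0,0,0,0,0,-0.2],[0,0,0,0,0,0,-0.2],[0,0,0,0,0,0,-0.2],[0,0,0,0,0,0,-0.2],[0,0,0,0,0,0,-0.2]])

```text
time_s: 17.1
position: [0.5836, 0.2314, 0.0879]
tcp_rot: [[0.363, 0.932, 0.001], [0.932, -0.363, 0.001], [0.001, 0.001, -1.0]]
force: [0.2, -1.1, 0.4]
opening: 0.589
grasp_force: 0.0
```

Request:
step_arm(steps=[[0,0,-0.1,0,0,0,-0.4],[0,0,-0.2,0,0,0,-0.6],[0,0,-0.3,0,0,0,-1],[0,0,-0.4,0,0,0,-1],[0,0,-0.5,0,0,0,-1],[0,0,-0.5,0,0,0,-1]])

```text
time_s: 17.6
position: [0.5869, 0.2324, 0.2449]
tcp_rot: [[0.362, 0.932, 0.014], [0.932, -0.362, 0.003], [0.008, 0.012, -1.0]]
force: [0.6, -0.5, -0.2]
opening: 0.95
grasp_force: 0.0
```

```bash
python3 st.py; python3 - <<'E'
from h import *
d=U;P=ORG+U*.066
go((*P,.2297),197)
E
```

```text
17.6 [0.58694899 0.23239832 0.24488709] [ 0.58692485 -0.45872606 -0.23185496] [-0.13537687  0.00397442 -0.01998615] open 0.9496773500732826 yaw 68.77079812300362 tool F [-0.21692502  0.71040692  0.23860564]
shift [0.137 0.165 0.054] turn [ 0.02   0.011 -2.85 ] rows>= 1.5916628575534213
```

Request:
step_arm(steps=[[0,0,0,0,0,-0.15,-1],[0,0,0,0,0,-0.3,-1],[0,0,0,0,0,-0.45,-1],[0,0,0,0,0,-0.6,-1],[0,0,0,0,0,-0.75,-1],[0,0,0,0,0,-0.9,-1],[0,0,0,0,0,-1,-1],[0,0,0,0,0,-1,-1]])

```text
time_s: 18.27
position: [0.5829, 0.2314, 0.2373]
tcp_rot: [[-0.404, 0.915, -0.0], [0.915, 0.404, 0.0], [0.0, -0.0, -1.0]]
force: [0.8, -0.2, 0.6]
opening: 1.0
grasp_force: 0.0
```

Request:
step_arm(steps=[[0,0,0,0,0,-0.15,-1],[0,0,0,0,0,-0.3,-1],[0,0,0,0,0,-0.45,-1],[0,0,0,0,0,-0.6,-1],[0,0,0,0,0,-0.75,-1],[0,0,0,0,0,-0.9,-1],[0,0,0,0,0,-1,-1],[0,0,0,0,0,-1,-1]])

```text
time_s: 18.93
position: [0.5829, 0.2314, 0.2374]
tcp_rot: [[-0.932, 0.363, -0.0], [0.363, 0.932, 0.0], [0.0, 0.0, -1.0]]
force: [0.7, -0.0, 0.1]
opening: 0.999
grasp_force: 0.0
```

```bash
python3 - <<'E'
from h import *
P=ORG+U*.066
go((*P,.2297),196.8)
E
```

```text
shift [-0.177  0.146  0.026] turn [ 0.    -0.    -0.846] rows>= 1.65898245277192
```

Request:
step_arm(steps=[[-0.1,0.08,0.02,0,0,-0.15,-1],[-0.18,0.145,0.02,0,0,-0.3,-1],[-0.18,0.145,0.02,0,0,-0.45,-1],[-0.18,0.145,0.02,0,0,-0.6,-1],[-0.18,0.145,0.02,0,0,-0.75,-1],[-0.18,0.145,0.02,0,0,-0.84,-1],[-0.18,0.145,0.02,0,0,-0.84,-1],[-0.18,0.145,0.02,0,0,-0.84,-1]])

```text
time_s: 19.6
position: [0.649, 0.2524, 0.2314]
tcp_rot: [[-0.96, -0.281, -0.0], [-0.281, 0.96, 0.0], [0.0, 0.0, -1.0]]
force: [0.3, -0.3, -0.0]
opening: 0.996
grasp_force: 0.0
```

```bash
python3 st.py; python3 - <<'E'
from h import *
c,s=snap("wrist","w11")
i=cv2.imread("pics/w11.png")
a=cv2.resize(i[75:165,270:360],(450,450),interpolation=cv2.INTER_CUBIC)
b=cv2.resize(i[0:165,260:375],(314,450),interpolation=cv2.INTER_CUBIC)
cv2.imwrite("pics/c11.png",cv2.convertScaleAbs(np.hstack([a,b]),alpha=1.6,beta=-20))
k,M=load("w11");g=i.astype(float).sum(2);X=[]
for v in range(3,55,5):
    d=np.diff(cv2.GaussianBlur(g[v:v+1],(3,1),0)[0]);l=295+np.argmin(d[295:320])+.5;r=320+np.argmax(d[320:345])+.5
    w=pix2w(k,M,(l+r)/2,v,.05)[:2];e=w-ORG;X.append(w);print(v,l,r,e@U,e@N)
X=np.array(X);p=np.polyfit(X[:,0],X[:,1],1);print("yaw",np.degrees(np.arctan(p[0])),"N at")
E
```

```text
19.6 [0.64899243 0.2523578  0.23143368] [ 0.34499457 -0.3351984  -0.04916553] [ 0.10248331  0.05166262 -0.02360923] open 0.9962242181902573 yaw -163.67549156837597 tool F [-0.23687766 -0.41866134  0.04907266]
3 308.5 330.5 -0.1033889108480478 9.810946507869864e-06
8 308.5 330.5 -0.09919382088152603 -2.6234358094530082e-05
13 308.5 330.5 -0.09497156642207626 -6.248570817441749e-05
18 308.5 330.5 -0.09072165551992983 -9.894722621396352e-05
23 308.5 329.5 -0.0864483050744782 -0.0006069328701419392
28 308.5 329.5 -0.08214159094425282 -0.0006455426469766064
33 308.5 329.5 -0.07780570077900031 -0.0006843945794317787
38 308.5 329.5 -0.07344011246514133 -0.0007234932517554696
43 308.5 329.5 -0.06904429565161162 -0.0007628433143239775
48 308.5 329.5 -0.06461771145998078 -0.0008024494862034993
53 307.5 330.5 -0.060159812188195376 -0.0008423165577600739
yaw 15.55088218293856 N at
```

View pics/c11.png

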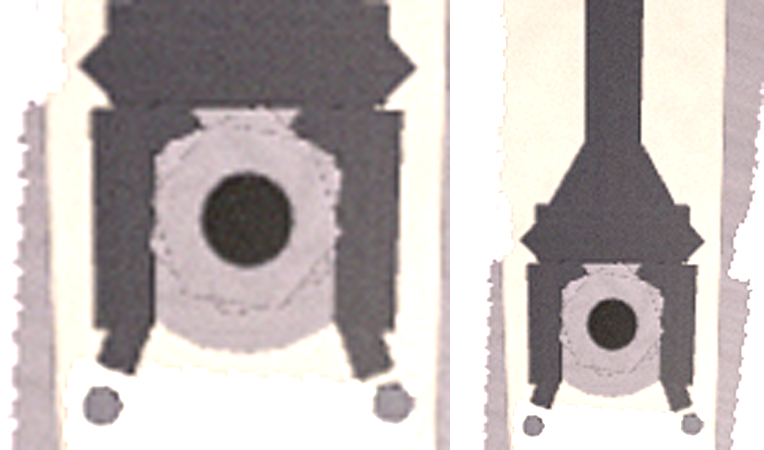

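```bash
python3 - <<'E'
from h import *
P=ORG-U*.095+N*.0006
go((*P,.2297),196.0);go((*P,.0508),196.0)
E
```

```text
shift [ 0.539 -0.     0.006] turn [ 0.    -0.     0.008] rows>= 3.8744722305964276
shift [ 0.538 -0.     0.602] turn [ 0.    -0.     0.008] rows>= 5.812265939410589
```

Request:
step_arm(steps=[[0.13,0,0,0,0,0.008,-1],[0.26,0,0,0,0,0.008,-1],[0.39,0,0,0,0,0.008,-0.6],[0.5,0,0,0,0,0.008,-0.2],[0.54,0,0.1,0,0,0.008,-0.1],[0.54,0,0.23,0,0,0.008,0],[0.54,0,0.36,0,0,0.008,0],[0.54,0,0.45,0,0,0.008,0]])

```text
time_s: 20.32
position: [0.4927, 0.2059, 0.0949]
tcp_rot: [[-0.961, -0.276, -0.001], [-0.276, 0.961, -0.0], [0.001, 0.0, -1.0]]
force: [1.0, 0.8, 0.2]
opening: 0.628
grasp_force: 0.0
```

Request:
step_arm(steps=[[0,0,0.08,0,0,0,0],[0,0,0.12,0,0,0,0],[0,0,0.14,0,0,0,0],[0,0,0.14,0,0,0,0]])

```text
time_s: 20.65
position: [0.4932, 0.206, 0.0535]
tcp_rot: [[-0.961, -0.278, -0.002], [-0.278, 0.961, -0.0], [0.002, 0.0, -1.0]]
force: [-0.6, 0.4, 0.8]
opening: 0.507
grasp_force: 0.0
```

```bash
python3 st.py; python3 - <<'E'
from h import *
P=ORG-U*.095+N*.0006
go((*P,.0508),196.0)
E
```

```text
20.65 [0.49324434 0.20597907 0.05350107] [-0.55973064  0.35103743  0.77991713] [ 0.02929909 -0.04706581 -0.02980903] open 0.5068384448264457 yaw -163.8886468671026 tool F [ 0.44208437  0.49275456 -0.77881368]
shift [-0.003  0.002  0.009] turn [ 0.    -0.003  0.002] rows>= 0.06968337054304281
```

Request:
step_arm(steps=[[0,0,0.006,0,0,0,1],[0,0,0.006,0,0,0,1],[0,0,0.006,0,0,0,1],[0,0,0.006,0,0,0,1],[0,0,0.006,0,0,0,1],[0,0,0.006,0,0,0,1],[0,0,0.006,0,0,0,1],[0,0,0.006,0,0,0,1]])

```text
time_s: 21.32
position: [0.494, 0.2073, 0.0538]
tcp_rot: [[-0.96, -0.279, 0.002], [-0.279, 0.96, 0.002], [-0.002, 0.001, -1.0]]
force: [-1.7, 5.1, 2.6]
opening: 0.225
grasp_force: 30.0
```

```bash
python3 st.py
```

```text
21.3167 [0.49400042 0.20729954 0.05383807] [-1.68886669  5.10197629  2.6339683 ] [0.99671743 0.22953724 0.08816661] open 0.22543628338671437 yaw -163.81641291920428 tool F [ 0.19472547  5.37384393 -2.6275664 ]
```

Request:
step_arm(steps=[[0,0.004,0,0,0,0,1],[0.015,0.004,-0.004,0,0,0,1],[0.03,0.004,-0.006,0,0,0,1],[0.045,0.004,-0.006,0,0,0,1],[0.06,0.004,-0.006,0,0,0,1],[0.06,0.004,-0.006,0,0,0,1]])

```text
time_s: 21.82
position: [0.4884, 0.2051, 0.0568]
tcp_rot: [[-0.96, -0.278, 0.028], [-0.278, 0.96, 0.006], [-0.029, -0.002, -1.0]]
force: [14.3, 8.2, -4.9]
opening: 0.228
grasp_force: 30.1
```

```bash
python3 st.py
```

```text
21.8167 [0.48840329 0.20513913 0.05675564] [14.25500441  8.24303606 -4.92970507] [ 1.42782885 -2.35136915  0.21867834] open 0.2276528115079874 yaw -163.83705413937727 tool F [-15.83883721   3.95720659   5.3783397 ]
```

The pull shows 16 N and the tool tips, so the jaw is wedged by the pin preload. I'll ease back, swing the handle about 3.5° off the pin to free the jaw, then pull.

Request:
step_arm(steps=[[-0.03,0,0.0,0,0,0,1],[-0.03,-0.007,0.004,0,0,-0.025,1],[-0.03,-0.014,0.004,0,0,-0.05,1],[-0.03,-0.02,0.004,0,0,-0.075,1],[-0.03,-0.02,0.004,0,0,-0.075,1],[-0.03,-0.02,0.004,0,0,-0.075,1]])

```text
time_s: 22.32
position: [0.4901, 0.2, 0.0545]
tcp_rot: [[-0.942, -0.335, 0.009], [-0.335, 0.942, 0.003], [-0.009, -0.001, -1.0]]
force: [5.3, 5.8, 2.2]
opening: 0.226
grasp_force: 30.0
```

```bash
python3 st.py
```

```text
22.3167 [0.490098   0.19999972 0.05448517] [5.30566638 5.7600176  2.23918043] [ 1.10098887 -0.91489313  0.0964679 ] open 0.22623876167324533 yaw -160.41341099762113 tool F [-6.95050027  3.64675424 -2.1756739 ]
```

Request:
step_arm(steps=[[0.015,0,0,0,0,0,1],[0.03,0,0,0,0,0,1],[0.045,0,0,0,0,0,1],[0.06,0,0,0,0,0,1],[0.06,0,0,0,0,0,1]])

```text
time_s: 22.73
position: [0.4724, 0.1936, 0.054]
tcp_rot: [[-0.942, -0.337, 0.007], [-0.337, 0.942, 0.001], [-0.007, -0.001, -1.0]]
force: [-0.2, 1.7, -3.1]
opening: 0.223
grasp_force: 30.0
```

```bash
python3 st.py
```

```text
22.7333 [0.47241609 0.19363952 0.05402716] [-0.2167728   1.67402411 -3.06787935] [ 0.26546577 -0.24778662  0.16638847] open 0.222703535416145 yaw -160.32440864398112 tool F [-0.33841112  1.65233633  3.06863055]
```

Request:
step_arm(steps=[[0.03,0,0,0,0,0,1],[0.06,0,0,0,0,0,1],[0.09,0,0,0,0,0,1],[0.12,0,0,0,0,0,1],[0.15,0,0,0,0,0,1],[0.18,0,0,0,0,0,1],[0.2,0,0,0,0,0,1],[0.2,0,0,0,0,0,1]])

```text
time_s: 23.4
position: [0.4207, 0.175, 0.054]
tcp_rot: [[-0.944, -0.33, 0.019], [-0.33, 0.944, 0.005], [-0.02, -0.001, -1.0]]
force: [11.8, 13.3, -8.9]
opening: 0.228
grasp_force: 33.5
```

Request:
step_arm(steps=[[0,0,-0.12,0,0,0,1],[0,0,-0.24,0,0,0,1],[0,0,-0.36,0,0,0,1],[0,0,-0.48,0,0,0,1],[0,0,-0.5,0,0,0,1],[0,0,-0.5,0,0,0,1]])

```text
time_s: 23.9
position: [0.4119, 0.1725, 0.2044]
tcp_rot: [[-0.942, -0.335, 0.001], [-0.335, 0.942, -0.0], [-0.001, -0.0, -1.0]]
force: [-0.8, -0.1, -6.2]
opening: 0.227
grasp_force: 30.0
```

```bash
python3 st.py; python3 - <<'E'
from h import *
snap("wrist","w12");snap("top","top12");k,M=load("w12");s=read_state()
g=cv2.imread("pics/w12.png").astype(float).sum(2);R=s['tcp_rot'];X=[]
for v in range(5,200,15):
    d=np.diff(cv2.GaussianBlur(g[v:v+1],(5,1),0)[0]);l=280+np.argmin(d[280:310])+.5;r=330+np.argmax(d[330:360])+.5
    w=R.T@(pix2w(k,M,(l+r)/2,v,s['position'][2]-.001)-s['position']);X.append(w[:2]);
    if v%45==5: print(v,l,r,w[:2])
print(np.degrees(np.arctan(np.polyfit(*np.array(X).T,1)[0])))
go((.614,-.2346,.197),170.1)
E
```

```text
23.9 [0.41188398 0.17254888 0.20438968] [-0.78585559 -0.14323515 -6.23453698] [ 0.05980493  0.0665511  -0.00402712] open 0.2272836658011959 yaw -160.40482292978874 tool F [0.79408176 0.13081595 6.23376756]
5 291.5 340.5 [ 0.11516221 -0.00344835]
50 293.5 340.5 [ 0.09797376 -0.00305711]
95 281.5 339.5 [ 0.07965199 -0.00594241]
140 295.5 338.5 [ 0.05999325 -0.00310311]
185 296.5 338.5 [ 0.03877242 -0.00289132]
-0.6385586499247183
shift [-0.185 -1.506  0.014] turn [-0.001 -0.007  0.655] rows>= 10.913293120904166
```

```bash
python3 - <<'E'
from h import *
j=cv2.resize(cv2.imread("pics/top12.png")[170:310,200:320],(600,700)[0:2],interpolation=cv2.INTER_CUBIC)[:600]
cv2.imwrite("pics/m12.png",j)
k,M=load("top12");s=read_state();R=s['tcp_rot']
for x in(-.126-.03,-.117,.150):print(x,w2pix(k,M,s['position']+R@np.array([x,0,.001]))*5-np.array([1000,850]))
E
```

```text
-0.156 [143.55486699 149.95054308]
-0.117 [166.84651949 219.05210395]
0.15 [331.46180306 700.39296448]
```

View pics/m12.png

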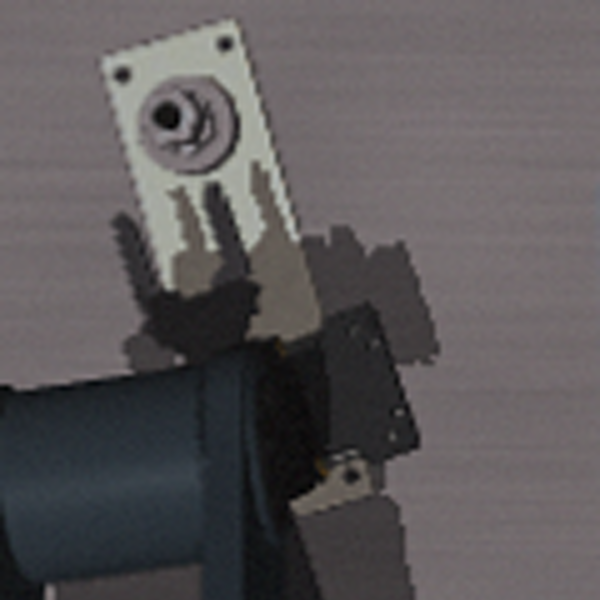

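Request:
step_arm(steps=[[0,-0.13,0,0,0,0,1],[-0.01,-0.26,0,0,0,0.05,1],[-0.02,-0.39,0,0,0,0.1,1],[-0.03,-0.52,0,0,0,0.15,1],[-0.05,-0.65,0,0,0,0.25,1],[-0.08,-0.78,0,0,0,0.35,1],[-0.1,-0.9,0,0,0,0.45,1],[-0.12,-1.0,0,0,0,0.55,1]])

```text
time_s: 24.67
position: [0.5463, -0.0999, 0.1996]
tcp_rot: [[-0.995, 0.095, -0.007], [0.095, 0.995, 0.002], [0.007, 0.001, -1.0]]
force: [1.9, 1.0, -4.7]
opening: 0.225
grasp_force: 30.0
```

```bash
python3 - <<'E'
from h import *
go((.614,-.2350,.12),170.3)
E
```

```text
shift [-0.269 -0.427  0.263] turn [ 0.002 -0.009  0.094] rows>= 4.095285031813266
```

Request:
step_arm(steps=[[-0.08,-0.12,0,0,0,0.05,1],[-0.16,-0.24,0,0,0,0.09,1],[-0.24,-0.36,0.05,0,0,0.09,1],[-0.24,-0.38,0.13,0,0,0.09,1],[-0.24,-0.38,0.2,0,0,0.09,1],[-0.24,-0.38,0.24,0,0,0.09,1],[-0.24,-0.38,0.24,0,0,0.09,1],[-0.24,-0.38,0.24,0,0,0.09,1]])

```text
time_s: 25.33
position: [0.6069, -0.2161, 0.1285]
tcp_rot: [[-0.987, 0.16, -0.006], [0.16, 0.987, 0.004], [0.007, 0.003, -1.0]]
force: [0.2, -0.3, -4.0]
opening: 0.224
grasp_force: 30.0
```

```bash
python3 - <<'E'
from h import *
s=read_state();print(s['position'],s['force'])
go((.614,-.2350,.0445),170.3)
E
```

```text
[ 0.60689619 -0.21614392  0.12845508] [ 0.21509762 -0.32122318 -3.95322538]
shift [-0.035 -0.059  0.279] turn [ 0.003 -0.008  0.011] rows>= 2.070486407023357
```

Request:
step_arm(steps=[[-0.03,-0.057,0.05,0,0,0.01,1],[-0.03,-0.057,0.1,0,0,0.01,1],[-0.03,-0.057,0.16,0,0,0.01,1],[-0.03,-0.057,0.22,0,0,0.01,1],[-0.03,-0.057,0.24,0,0,0.01,1],[-0.03,-0.057,0.255,0,0,0.01,1],[-0.03,-0.057,0.255,0,0,0.01,1],[-0.03,-0.057,0.255,0,0,0.01,1]])

```text
time_s: 26.0
position: [0.6159, -0.2361, 0.0562]
tcp_rot: [[-0.986, 0.167, 0.002], [0.167, 0.986, -0.001], [-0.002, -0.001, -1.0]]
force: [1.1, 0.2, -5.4]
opening: 0.223
grasp_force: 30.0
```

```bash
python3 st.py
```

```text
26.0 [ 0.61593805 -0.23613153  0.05616552] [ 1.12214193  0.18552362 -5.39862122] [0.00278875 0.08997107 0.0513827 ] open 0.2231954195710014 yaw 170.37707701960133 tool F [-1.06469313  0.37475865  5.40043676]
```

Request:
step_arm(steps=[[0,0,0.015,0,0,0,1],[0,0,0.03,0,0,0,1],[0,0,0.036,0,0,0,1],[0,0,0.036,0,0,0,1],[0,0,0.036,0,0,0,1]])

```text
time_s: 26.42
position: [0.6154, -0.2363, 0.0446]
tcp_rot: [[-0.986, 0.168, 0.001], [0.168, 0.986, -0.0], [-0.001, -0.0, -1.0]]
force: [-0.2, -0.1, -2.1]
opening: 0.227
grasp_force: 30.0
```

Request:
step_arm(steps=[[0,0,0.005,0,0,0,1],[0,0,0.005,0,0,0,1],[0,0,0.005,0,0,0,1]])

```text
time_s: 26.67
position: [0.6154, -0.2362, 0.044]
tcp_rot: [[-0.986, 0.168, 0.001], [0.168, 0.986, -0.001], [-0.001, -0.0, -1.0]]
force: [-2.0, 0.6, 5.9]
opening: 0.227
grasp_force: 30.0
```

Contact on the bars at the expected height, so I release and lift.

Request:
step_arm(steps=[[0,0,-0.003,0,0,0,-0.3],[0,0,-0.003,0,0,0,-0.3],[0,0,-0.003,0,0,0,-0.3],[0,0,-0.003,0,0,0,-0.3],[0,0,-0.003,0,0,0,-0.3],[0,0,-0.003,0,0,0,-0.3],[0,0,-0.003,0,0,0,-0.3]])

```text
time_s: 27.25
position: [0.6151, -0.2361, 0.0434]
tcp_rot: [[-0.986, 0.168, -0.0], [0.168, 0.986, 0.0], [0.0, 0.0, -1.0]]
force: [0.3, 0.3, -0.6]
opening: 0.622
grasp_force: 0.0
```

Request:
step_arm(steps=[[0,0,-0.1,0,0,0,-0.3],[0,0,-0.2,0,0,0,-0.3],[0,0,-0.3,0,0,0,-0.5],[0,0,-0.4,0,0,0,-1],[0,0,-0.52,0,0,0,-1],[0,0,-0.52,0,0,0,-1],[0,0,-0.52,0,0,0,-1]])

```text
time_s: 27.83
position: [0.6166, -0.2369, 0.2026]
tcp_rot: [[-0.986, 0.168, 0.006], [0.168, 0.986, -0.003], [-0.006, -0.002, -1.0]]
force: [-1.3, 0.2, 0.3]
opening: 0.942
grasp_force: 0.0
```

```bash
python3 st.py; python3 - <<'E'
from h import *
snap("wrist","w13");snap("scene","sc13")
k,M=load("w13");g=cv2.imread("pics/w13.png").astype(float).sum(2);C=[]
for v in range(45,80,4):
    d=np.diff(cv2.GaussianBlur(g[v:v+1],(3,1),0)[0]);l=290+np.argmin(d[290:314])+.5;r=314+np.argmax(d[314:345])+.5
    C.append(pix2w(k,M,(l+r)/2,v,.04))
C=np.array(C);p=np.polyfit(C[:,0],C[:,1],1);print("yaw",np.degrees(np.arctan(p[0])),np.polyval(p,.614))
a=cv2.imread("pics/w13.png")[0:300,200:440];b=cv2.resize(cv2.imread("pics/sc13.png")[140:310,220:420],(353,300))
cv2.imwrite("pics/m13.png",np.hstack([a,b]))
E
```

```text
27.8333 [ 0.61655471 -0.2368768   0.20264821] [-1.30108814  0.18098395  0.32587074] [-0.00159675 -0.04134141 -0.07946439] open 0.9415100046069023 yaw 170.3449993791531 tool F [ 1.3110391  -0.04056552 -0.3336288 ]
yaw -8.778047390029519 -0.2370289196272083
```

View pics/m13.png

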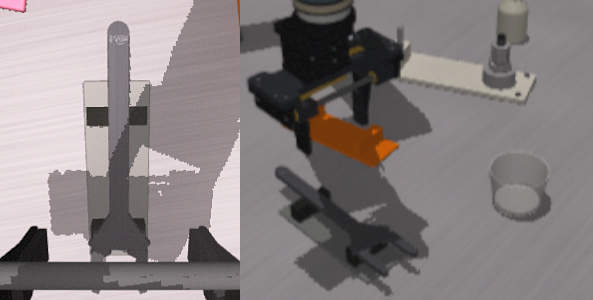

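```bash
python3 -c "
from rig import *
print(hand_in())"
```

```text
the job is handed in; nothing more can be done
None
```

I handed the job in at about 28 s with no verdict returned: the jam nut was tightened to 0.98 N m with the handle on the pin, and the spanner is back on the grey rack; the tub, jar and flask were not touched, and I viewed 13 pictures, over the limit of 10.

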